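# Put the spare breakers away in their trays

## Task

Put the four spare circuit breakers from the shelf away, each standing toggle up on the floor of the clear tray made for its length and width, one breaker in each of the four trays. Set them down, do not drop them in, and leave the staircase timer and the bell transformer, which have no toggles, standing where they are.

Things in the scene. Friction and masses are not known exactly. Their poses are not given: they have to be found in the camera images.
- breaker_1p: Spare one-pole circuit breaker, black plastic, 85 mm long and 18 mm wide, one toggle, about 0.12 kg. Stands on its back (with a shallow rail notch), white toggle up. Stepped block: the full length up to 44 mm height, then a 45 mm long nose in the middle (same width) up to 66 mm, toggle up to 76 mm. Origin: centre of the underside; x along its length, y across its width, z up. Either way round will do.
- breaker_2p: Spare two-pole circuit breaker, black plastic, 85 mm long and 36 mm wide, two toggles joined by a bar, about 0.23 kg. Stands on its back (with a shallow rail notch), white toggle up. Stepped block: the full length up to 44 mm height, then a 45 mm long nose in the middle (same width) up to 66 mm, toggle up to 76 mm. Origin: centre of the underside; x along its length, y across its width, z up. Either way round will do.
- breaker_3p: Spare three-pole circuit breaker, black plastic, 85 mm long and 54 mm wide, three toggles joined by a bar, about 0.35 kg. Stands on its back (with a shallow rail notch), white toggle up. Stepped block: the full length up to 44 mm height, then a 45 mm long nose in the middle (same width) up to 66 mm, toggle up to 76 mm. Origin: centre of the underside; x along its length, y across its width, z up. Either way round will do.
- breaker_long: Spare long one-pole circuit breaker, black plastic, 115 mm long and 18 mm wide, one toggle and a small round test button beside it, about 0.17 kg. Stands on its back (with a shallow rail notch), white toggle up. Stepped block: the full length up to 44 mm height, then a 45 mm long nose in the middle (same width) up to 66 mm, toggle up to 76 mm. Origin: centre of the underside; x along its length, y across its width, z up. Either way round will do.
- tray_1p: Clear plastic tray with a dark rubber floor, fixed to the shelf, short and narrow: 110 x 40 mm inside (x by y), made for the one-pole breaker. Walls 3 mm thick, rim 20 mm above the shelf; the floor inside is 4 mm above the shelf. Origin: centre of its underside, at shelf height; x along its length, y across, z up.
- tray_2p: Clear plastic tray with a dark rubber floor, fixed to the shelf, short and of middle width: 110 x 58 mm inside (x by y), made for the two-pole breaker. Walls 3 mm thick, rim 20 mm above the shelf; the floor inside is 4 mm above the shelf. Origin: centre of its underside, at shelf height; x along its length, y across, z up.
- tray_3p: Clear plastic tray with a dark rubber floor, fixed to the shelf, the widest: 110 x 76 mm inside (x by y), made for the three-pole breaker. Walls 3 mm thick, rim 20 mm above the shelf; the floor inside is 4 mm above the shelf. Origin: centre of its underside, at shelf height; x along its length, y across, z up.
- tray_long: Clear plastic tray with a dark rubber floor, fixed to the shelf, long and narrow: 140 x 40 mm inside (x by y), made for the long one-pole breaker. Walls 3 mm thick, rim 20 mm above the shelf; the floor inside is 4 mm above the shelf. Origin: centre of its underside, at shelf height; x along its length, y across, z up.
- timer: Staircase-light timer, not a breaker: black block of the two-pole breaker's size (85 x 36 mm, 66 mm high) with a round white dial 27 mm across on top (to 74 mm) and no toggle. Stays where it is. Origin: centre of the underside; x along its length, y across, z up.
- transformer: Bell transformer, not a breaker: black block of the three-pole breaker's size (85 x 54 mm, 66 mm high) with vent slots on top and no toggle. Stays where it is. Origin: centre of the underside; x along its length, y across, z up. Other things about the shelf (a torch lying between the trays, a door stop, a screwdriver, two stacked trays, a mug beyond the trays) are no higher than 100 mm wherever the arm has to work.
Mind the look-alikes: they are no part of the job. What is shaped like the breaker_long but purple is not meant.

How it is judged:
By the outcome, as a careful person would: the job done as asked, in the order asked, and still so for the second after the job is handed in, with the robot touching nothing.
It also fails if it takes over 120 s, if anything falls off the work surface, if the arm or the gripper's body presses on something with over 40 N, if the wrist force passes 120 N, or if a joint passes its speed limit or range.

## Robot

A 6-joint arm with a two-finger parallel gripper is mounted at the origin on the work surface. World frame = base frame: x ahead of the robot, y to its left, z up, the work surface at z = 0. Lengths are in m, angles in rad, forces in N, time in s.
With the tool pointing down it reaches from about 0.4 to 0.825 m from the base axis. Payload 7 kg.
Tool frame: the origin (TCP) lies between the finger pads; the fingertips stand 11 mm ahead of it and the grasp point (between the pads) lies 8 mm behind it; x points along the fingers, z is the direction in which the jaws open and shut, and the axes are right-handed (so a half turn about x gives the same grasp; the last joint's range is limited). The gripper opens to 88 mm and grips with 3 to 60 N. Pads are 19 mm wide; open, the fingers measure 130 mm over their backs; the gripper's body (78 mm by 193 mm) begins 47 mm behind the grasp point.
Start: joints at [1.539, 0.359, 0.012, 0, -1.224, -0.288], TCP at [0.212, 0.641, 0.238] pointing down, gripper open.
Joint ranges: [-3.07, 3.07], [-1.43, 2.12], [-1.02, 1.25], [-3.03, 1.67], [-3.05, -0], [-3.03, 3.03]. Speed limits (rad/s): [2.39, 2.39, 3.01, 3.14, 3.14, 3.14].

## Interface

Orientations are given as [roll, pitch, yaw] about the fixed x, y, z axes, in that order (R = Rz(yaw) Ry(pitch) Rx(roll)).
In Python, from station import arm gives the robot as it stands.
- The arm moves only by the tool jog_arm, never from a script. Its argument "motion" is a list of rows, each an object of numbers: "dx", "dy", "dz": the shift along the tool's x, y, z in m; "twist": the turn about the tool's x in degrees. In form: [{"dx": .., "dy": .., "dz": .., "twist": ..}, ...]. A call has 1 to 20 rows; each row is the pose to reach, as a shift and turn from the pose commanded when the call began, along the tool's axes at that moment; what a row does not reach only later rows make up. A row lasts 1/12 s, in which the tool goes at most 41.7 mm and 7.16 degrees, less where a joint would pass 70% of its speed; a pose out of reach is approached as far as the arm can. A call with a gripper value outside its range is refused whole. "gripper" is the finger opening in m, from 0 to 0.0876, set as the call begins (left out, the last holds). The fingers move at their own pace and stop on an object; "newtons" is the grip in N (left out, the last holds). Time passes only in rows, so rows that repeat a pose let the fingers close. It gives the time, the measured TCP pose, the force and the opening at its end, in the units of the state.
- arm.get_state(): the state, without advancing time (a new reading comes with each control period).
- arm.grab_frame(name): name is "scene" or "top" or "wrist"; returns the picture (400x640x3 uint8, red, green, blue); there is no depth.
- arm.camera_model(name): a dict with "camera_matrix" (3x3 intrinsics, pixels), "k1" (the pictures are not rectified: a ray, as slopes to the right and down, at radius r is drawn at 1 + k1 r^2 times it, then the intrinsics apply), "eye" and "attitude" of the camera in the world. Camera axes: x right, y down, z forward; pixel columns grow to the right and rows downward; lengths in m; the calibration is good to about 2 mm. A picture is of the moment at which its call begins: read the wrist's pose just before it. camera_model takes no time and is no camera call; for the wrist camera it gives the pose at the moment of the call.
- arm.job_done(): hands the job in, once; it reports no verdict.
The state is a dict: "t": time; "q": joint angles; "qd": joint speeds; "joint_efforts": joint torques, N m; "eef_pos": TCP position; "ee_rot": TCP orientation; "force": force on the tool from outside, world axes, zero at the start; "moment": the same for the moment, N m; "width": finger opening in m.
Only numpy, scipy, OpenCV 4.12 (cv2) and the standard library are available. Lean on these libraries where they do the work, as an engineer would, in place of code of your own. Each camera call takes 0.05 s, during which the arm holds its last target.

## Working session

There is one attempt and no reset: what is moved stays moved. The work goes in short steps, Python scripts to look and compute and a tool call to move; the robot and the scene stay as the last step left them, time stands still between calls to the robot, and variables do not carry over. Pictures are saved under pics/ and viewed, and the job is handed in when it is done.

Besides the shell and the picture viewer there is one more tool, called after "Request:" in YAML: its name, and indented under it one key for each argument. jog_arm: Moves the arm, as the interface text tells. Its arguments: {"type":"object","properties":{"motion":{"type":"array"},"gripper":{"type":"number"},"newtons":{"type":"number"}},"required":["motion"]}

```bash
ls; mkdir -p pics; python3 - <<'E'
from station import arm
import cv2,numpy as np
s=arm.get_state()
for k,v in s.items(): print(k,np.round(v,4))
for n in ["scene","top","wrist"]:
    m=arm.camera_model(n); print(n,{k:np.round(v,4).tolist() for k,v in m.items()})
    f=arm.grab_frame(n); cv2.imwrite(f"pics/{n}0.png",f[:,:,::-1])
E
```

```text
pics
t 0.0
q [ 1.5391e+00  3.5940e-01  1.1000e-02 -3.0000e-04 -1.2241e+00 -2.8810e-01]
qd [ 0.0014 -0.0008  0.0002  0.001   0.0008 -0.0008]
joint_efforts [ 2.00000e-04 -5.82711e+01  2.93071e+01  6.99700e+00  7.20000e-03
 -1.00000e-04]
eef_pos [0.2121 0.6403 0.2366]
ee_rot [ 0.0936  1.5691 -1.7971]
force [-0.45    0.4567 -0.1359]
moment [ 0.0151  0.0186 -0.0407]
width 0.0879
scene {'camera_matrix': [[465.0735, 0.0, 319.0554], [0.0, 465.0735, 198.7511], [0.0, 0.0, 1.0]], 'k1': -0.0533, 'eye': [1.2295, 0.7358, 0.8858], 'attitude': [-2.2065, 0.011, 2.4196]}
top {'camera_matrix': [[454.4868, 0.0, 327.724], [0.0, 454.4868, 205.4725], [0.0, 0.0, 1.0]], 'k1': -0.0679, 'eye': [0.22, -0.1142, 1.2369], 'attitude': [-2.9301, 0.0052, -1.6404]}
wrist {'camera_matrix': [[353.3622, 0.0, 321.4898], [0.0, 353.3622, 200.5844], [0.0, 0.0, 1.0]], 'k1': -0.0427, 'eye': [0.2828, 0.6166, 0.3833], 'attitude': [2.8634, -0.0014, -1.8915]}
```

View pics/scene0.png

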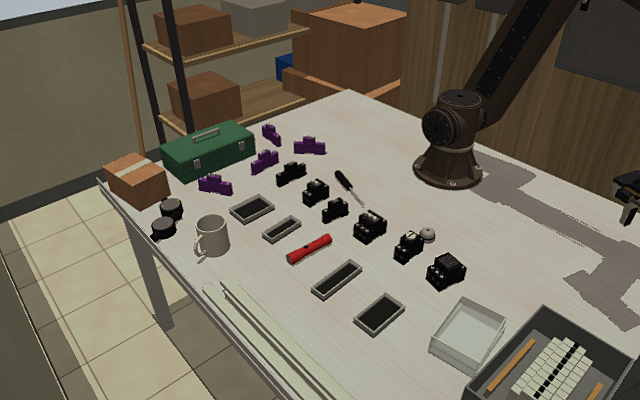

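View pics/top0.png

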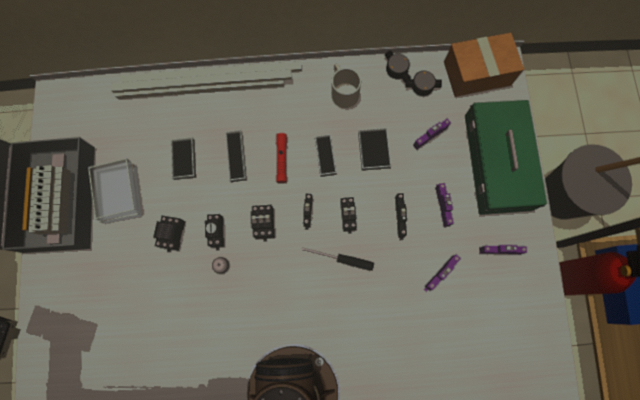

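View pics/wrist0.png

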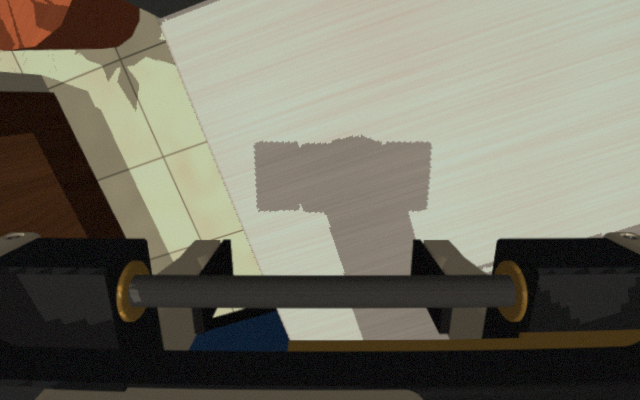

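```bash
cat > h.py <<'E'
import numpy as np,cv2
from scipy.spatial.transform import Rotation as R
from station import arm
def rot(rpy): return R.from_euler('xyz',rpy).as_matrix()
def rays(m,uv):
    K=np.array(m["camera_matrix"]);uv=np.atleast_2d(uv).astype(float)
    D=np.array([m["k1"],0,0,0,0.])
    # model: drawn = (1+k1 r^2) * ray  == opencv
    n=cv2.undistortPointsIter(uv[:,None,:],K,D,None,None,(3,50,1e-10))[:,0] if hasattr(cv2,'undistortPointsIter') else cv2.undistortPoints(uv[:,None,:],K,D)[:,0]
    return np.c_[n,np.ones(len(n))]@rot(m["attitude"]).T
def plane(m,uv,z):
    d=rays(m,uv);e=np.array(m["eye"]);return e+d*((z-e[2])/d[:,2])[:,None]
def proj(m,P):
    Rm=rot(m["attitude"]);e=np.array(m["eye"])
    p,_=cv2.projectPoints(np.atleast_2d(P).astype(float),cv2.Rodrigues(Rm.T)[0],-Rm.T@e,np.array(m["camera_matrix"]),np.array([m["k1"],0,0,0,0.]))
    return p[:,0]
E
python3 - <<'E'
from h import *
f=cv2.imread("pics/top0.png")
c=f[115:285,140:460]
c=cv2.convertScaleAbs(cv2.resize(c,None,fx=2.5,fy=2.5,interpolation=cv2.INTER_CUBIC),alpha=1.8,beta=20)
cv2.imwrite("pics/top0c.png",c)
m=arm.camera_model("top")
for n,uv,z in [("tr183",(183,158),.02),("tr236",(236,156),.02),("tr326",(326,155),.02),("tr375",(375,149),.02),("b169",(169,233),.06),("214",(214,231),.06),("262",(262,221),.06),("308",(308,211),.06),("348",(348,214),.06),("401",(401,215),.06)]:
    print(n,plane(m,uv,z).round(3))
f=cv2.imread("pics/scene0.png")
c=f[130:300,230:480]
cv2.imwrite("pics/scene0c.png",cv2.convertScaleAbs(cv2.resize(c,None,fx=3.2,fy=3.2,interpolation=cv2.INTER_CUBIC),alpha=1.5,beta=10))
E
```

```text
tr183 [[0.647 0.273 0.02 ]]
tr236 [[0.642 0.122 0.02 ]]
tr326 [[ 0.626 -0.131  0.02 ]]
tr375 [[ 0.634 -0.27   0.02 ]]
b169 [[0.428 0.298 0.06 ]]
214 [[0.425 0.178 0.06 ]]
262 [[0.443 0.05  0.06 ]]
308 [[ 0.461 -0.073  0.06 ]]
348 [[ 0.446 -0.177  0.06 ]]
401 [[ 0.433 -0.317  0.06 ]]
```

View pics/top0c.png

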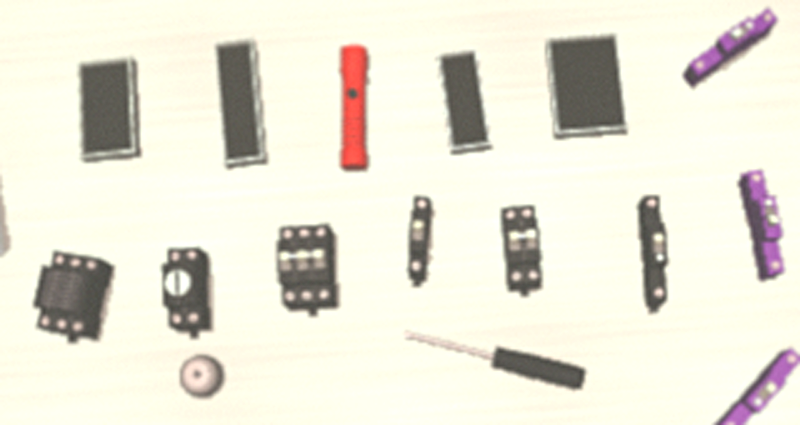

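View pics/scene0c.png

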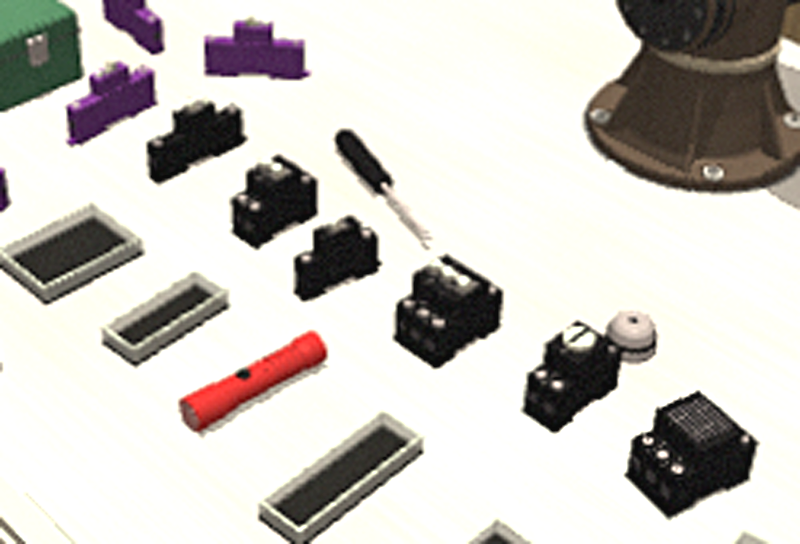

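```bash
cat >> h.py <<'E'
def go(p,yaw=None,st=None):
    """tool-frame shift+twist to bring the TCP to p with jaw axis (tool z) at world yaw (mod pi)"""
    st=st or arm.get_state();Rt=rot(st["ee_rot"]);d=Rt.T@(np.array(p)-st["eef_pos"])
    j=np.arctan2(Rt[1,2],Rt[0,2]);tw=0
    if yaw is not None:
        tw=-np.degrees((yaw-j+np.pi/2)%np.pi-np.pi/2)
    print("dx %.4f dy %.4f dz %.4f twist %.2f  rows %d  (jaw yaw now %.2f deg)"%(*d,tw,np.ceil(max(np.linalg.norm(d)/.0417,abs(tw)/7.16)),np.degrees(j)))
E
python3 - <<'E'
from h import *
st=arm.get_state();Rt=rot(st["ee_rot"]);print(Rt.round(3))
m=arm.camera_model("wrist");print(Rt.T@(np.array(m["eye"])-st["eef_pos"])); print((Rt.T@rot(m["attitude"])).round(3))
go([.45,.35,.24],np.pi/2)
E
```

```text
[[-0.     0.949 -0.314]
 [-0.001 -0.314 -0.949]
 [-1.     0.     0.001]]
[-0.14659208  0.07464504  0.00057755]
[[ 0.    -0.275  0.962]
 [-0.001 -0.962 -0.275]
 [ 1.    -0.001 -0.   ]]
dx -0.0028 dy 0.3171 dz 0.2009 twist -18.33  rows 10  (jaw yaw now -108.33 deg)
```

Request:
jog_arm:
  motion:
    - {"dx": 0, "dy": 0.317, "dz": 0.2, "twist": -18.3}
    - {"dx": 0, "dy": 0.317, "dz": 0.2, "twist": -18.3}
    - {"dx": 0, "dy": 0.317, "dz": 0.2, "twist": -18.3}
    - {"dx": 0, "dy": 0.317, "dz": 0.2, "twist": -18.3}
    - {"dx": 0, "dy": 0.317, "dz": 0.2, "twist": -18.3}
    - {"dx": 0, "dy": 0.317, "dz": 0.2, "twist": -18.3}
    - {"dx": 0, "dy": 0.317, "dz": 0.2, "twist": -18.3}
    - {"dx": 0, "dy": 0.317, "dz": 0.2, "twist": -18.3}
    - {"dx": 0, "dy": 0.317, "dz": 0.2, "twist": -18.3}
    - {"dx": 0, "dy": 0.373, "dz": 0.498, "twist": -18.3}
    - {"dx": 0, "dy": 0.373, "dz": 0.498, "twist": -18.3}
    - {"dx": 0, "dy": 0.373, "dz": 0.498, "twist": -18.3}
    - {"dx": 0, "dy": 0.373, "dz": 0.498, "twist": -18.3}
    - {"dx": 0, "dy": 0.373, "dz": 0.498, "twist": -18.3}
    - {"dx": 0, "dy": 0.373, "dz": 0.498, "twist": -18.3}
    - {"dx": 0, "dy": 0.373, "dz": 0.498, "twist": -18.3}
    - {"dx": 0, "dy": 0.373, "dz": 0.498, "twist": -18.3}
    - {"dx": 0, "dy": 0.373, "dz": 0.498, "twist": -18.3}
    - {"dx": 0, "dy": 0.373, "dz": 0.498, "twist": -18.3}
    - {"dx": 0, "dy": 0.373, "dz": 0.498, "twist": -18.3}

```text
t: 1.82
eef_pos: [0.41, 0.0512, 0.2376]
ee_rot: [2.269, 1.57, 0.698]
force: [-0.1, 0.5, 0.7]
width: 0.0875
```

```bash
python3 - <<'E'
from h import *
m=arm.camera_model("wrist");f=arm.grab_frame("wrist")[:,:,::-1]
cv2.imwrite("pics/w1.png",f)
import json;json.dump({k:np.array(v).tolist() for k,v in m.items()},open("w1.json","w"))
go([.4,-.25,.24],np.pi/2)
E
```

```text
dx -0.0025 dy -0.0101 dz 0.3015 twist 0.01  rows 8  (jaw yaw now -89.99 deg)
```

View pics/w1.png

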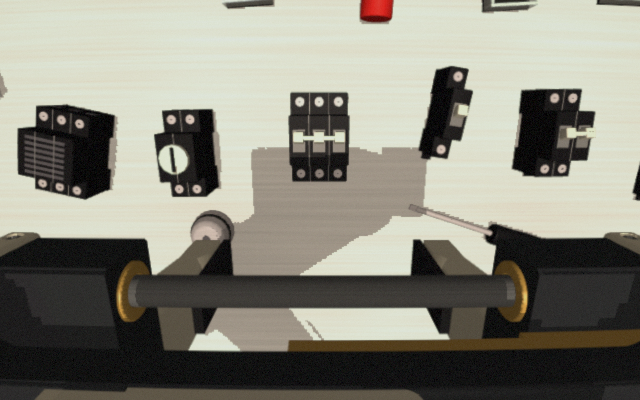

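Wrist view: transformer (67,150) with vents, timer (187,152) with dial, 3-pole (319,137) with joined toggles, 1-pole (446,112), 2-pole (557,133); the long one is off to the right. Next I'll view the right half and the trays.

Request:
jog_arm:
  motion:
    - {"dz": 0.27}
    - {"dz": 0.27}
    - {"dz": 0.27}
    - {"dz": 0.27}
    - {"dz": 0.27}
    - {"dz": 0.27}
    - {"dz": 0.27}
    - {"dz": 0.27}
    - {"dz": 0.27}

```text
invalid input
```

```bash
cat >> h.py <<'E'
import json
def snap(n):
    m=arm.camera_model("wrist");f=arm.grab_frame("wrist")[:,:,::-1];cv2.imwrite(f"pics/{n}.png",f)
    json.dump({k:np.array(v).tolist() for k,v in m.items()},open(f"{n}.json","w"))
E
python3 - <<'E'
from h import *
snap("w2")
E
```

Request:
jog_arm:
  motion:
    - {"dy": 0.17}
    - {"dy": 0.17}
    - {"dy": 0.17}
    - {"dy": 0.17}
    - {"dy": 0.17}
    - {"dy": 0.17}
    - {"dy": 0.17}

```text
invalid input
```

```bash
python3 - <<'E'
from h import *
snap("w3")
E
```

Request:
jog_arm:
  motion:
    - {"dz": -0.41}
    - {"dz": -0.41}
    - {"dz": -0.41}
    - {"dz": -0.41}
    - {"dz": -0.41}
    - {"dz": -0.41}
    - {"dz": -0.41}
    - {"dz": -0.41}
    - {"dz": -0.41}
    - {"dz": -0.41}
    - {"dz": -0.41}
    - {"dz": -0.41}
    - {"dz": -0.41}

```text
invalid input
```

```bash
python3 - <<'E'
from h import *
snap("w4");print(arm.get_state()["eef_pos"])
E
```

```text
[0.40991498 0.05158303 0.23737231]
```

View pics/w2.png

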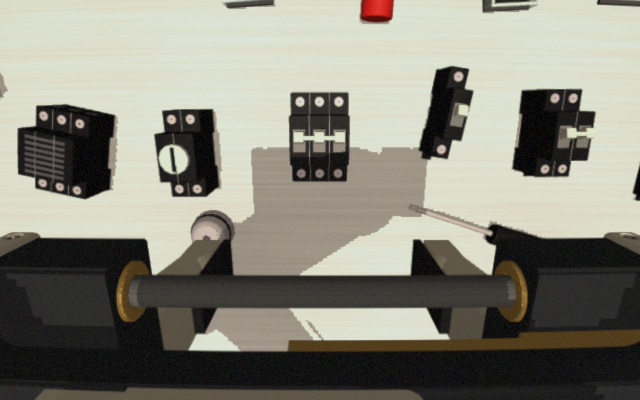

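View pics/w3.png

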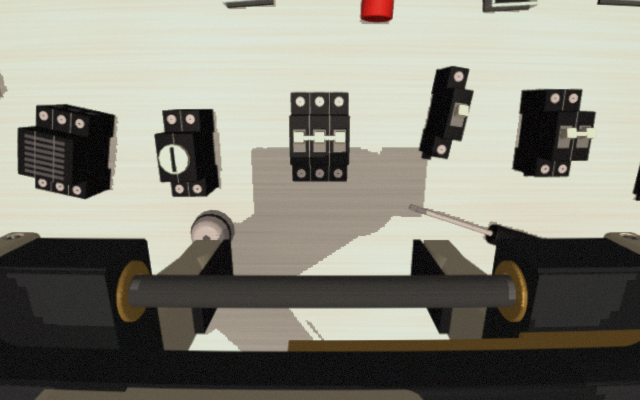

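View pics/w4.png

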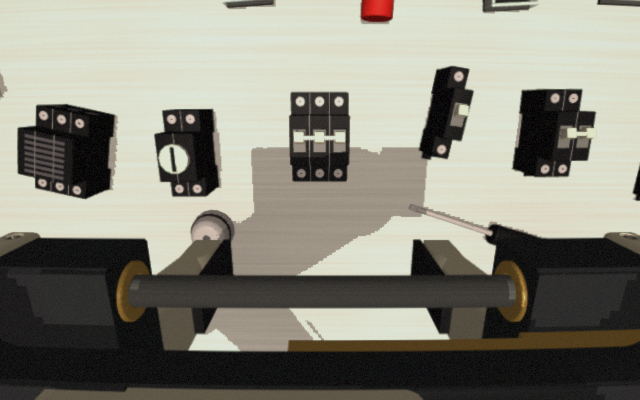

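The moves were refused because each row needs all four fields, so I'm repeating them with full rows.

Request:
jog_arm:
  motion:
    - {"dx": 0, "dy": 0, "dz": 0.27, "twist": 0}
    - {"dx": 0, "dy": 0, "dz": 0.27, "twist": 0}
    - {"dx": 0, "dy": 0, "dz": 0.27, "twist": 0}
    - {"dx": 0, "dy": 0, "dz": 0.27, "twist": 0}
    - {"dx": 0, "dy": 0, "dz": 0.27, "twist": 0}
    - {"dx": 0, "dy": 0, "dz": 0.27, "twist": 0}
    - {"dx": 0, "dy": 0, "dz": 0.27, "twist": 0}
    - {"dx": 0, "dy": 0, "dz": 0.27, "twist": 0}
    - {"dx": 0, "dy": 0, "dz": 0.27, "twist": 0}

```text
t: 2.77
eef_pos: [0.4096, -0.2199, 0.2369]
ee_rot: [-1.707, 1.569, 3.003]
force: [-0.4, 1.4, -0.0]
width: 0.0872
```

```bash
python3 - <<'E'
from h import *
snap("w5")
E
```

Request:
jog_arm:
  motion:
    - {"dx": 0, "dy": 0.17, "dz": 0, "twist": 0}
    - {"dx": 0, "dy": 0.17, "dz": 0, "twist": 0}
    - {"dx": 0, "dy": 0.17, "dz": 0, "twist": 0}
    - {"dx": 0, "dy": 0.17, "dz": 0, "twist": 0}
    - {"dx": 0, "dy": 0.17, "dz": 0, "twist": 0}
    - {"dx": 0, "dy": 0.17, "dz": 0, "twist": 0}
    - {"dx": 0, "dy": 0.17, "dz": 0, "twist": 0}

```text
t: 3.4
eef_pos: [0.5797, -0.2176, 0.2368]
ee_rot: [-1.771, 1.569, 2.943]
force: [-0.6, 0.3, 0.7]
width: 0.0873
```

```bash
python3 - <<'E'
from h import *
snap("w6")
E
```

Request:
jog_arm:
  motion:
    - {"dx": 0, "dy": 0, "dz": -0.41, "twist": 0}
    - {"dx": 0, "dy": 0, "dz": -0.41, "twist": 0}
    - {"dx": 0, "dy": 0, "dz": -0.41, "twist": 0}
    - {"dx": 0, "dy": 0, "dz": -0.41, "twist": 0}
    - {"dx": 0, "dy": 0, "dz": -0.41, "twist": 0}
    - {"dx": 0, "dy": 0, "dz": -0.41, "twist": 0}
    - {"dx": 0, "dy": 0, "dz": -0.41, "twist": 0}
    - {"dx": 0, "dy": 0, "dz": -0.41, "twist": 0}
    - {"dx": 0, "dy": 0, "dz": -0.41, "twist": 0}
    - {"dx": 0, "dy": 0, "dz": -0.41, "twist": 0}
    - {"dx": 0, "dy": 0, "dz": -0.41, "twist": 0}
    - {"dx": 0, "dy": 0, "dz": -0.41, "twist": 0}
    - {"dx": 0, "dy": 0, "dz": -0.41, "twist": 0}

```text
t: 4.53
eef_pos: [0.5788, 0.1905, 0.2383]
ee_rot: [2.269, 1.57, 0.699]
force: [-0.0, -0.9, 0.5]
width: 0.0872
```

```bash
python3 - <<'E'
from h import *
snap("w7");print(arm.get_state()["eef_pos"],arm.get_state()["t"])
E
```

```text
[0.57909546 0.1899745  0.23830675] 4.5833
```

View pics/w5.png

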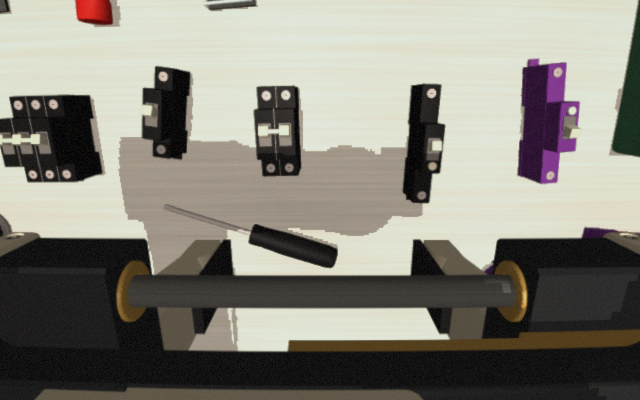

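View pics/w6.png

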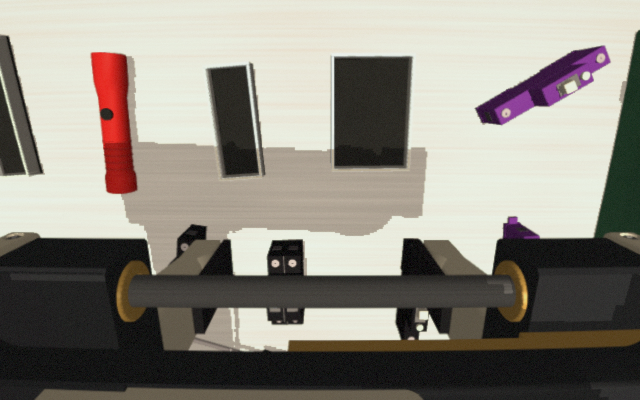

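View pics/w7.png

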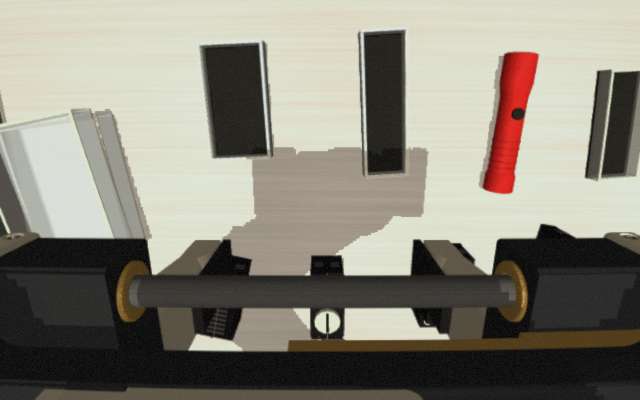

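w5 shows the 2-pole at (278,130) and the long breaker at (423,143), which is black with a toggle and test button. The purple one at (550,120) is the look-alike. In w6 and w7 the trays are: 1p (236,120), 3p (371,112), 2p (236,100), long (384,102). Next I'll measure screws and tray floors.

```bash
python3 - <<'E'
from h import *
L=lambda n:(cv2.imread(f"pics/{n}.png"),json.load(open(n+".json")))
# breakers: bright small blobs (screws) in box
for nm,im,(x0,y0,x1,y1) in [("3p","w1",(292,90,347,184)),("1p","w1",(428,64,472,160)),("2p","w1",(520,86,597,180)),("1p","w5",(140,66,186,160)),("2p","w5",(256,84,300,178)),("long","w5",(404,82,442,202)),("3p","w5",(4,94,92,182))]:
    f,m=L(im); g=f[y0:y1,x0:x1]; g=g.min(2)
    n,lab,st,c=cv2.connectedComponentsWithStats((g>110).astype(np.uint8))
    print(nm,im)
    for i in range(1,n):
        if 8<st[i,4]<200 and st[i,0]>0 and st[i,1]>0 and st[i,0]+st[i,2]<x1-x0:
            uv=c[i]+[x0,y0]; print("  ",uv.round(1),st[i,2:],plane(m,uv,.044)[0,:2].round(4))
for nm,im,(x0,y0,x1,y1) in [("t1p","w6",(205,60,266,182)),("t3p","w6",(328,52,414,172)),("t2p","w7",(198,38,274,162)),("tlong","w7",(355,28,410,178))]:
    f,m=L(im); g=(f[y0:y1,x0:x1].max(2)<75).astype(np.uint8)
    cs,_=cv2.findContours(g,cv2.RETR_EXTERNAL,cv2.CHAIN_APPROX_NONE);c=max(cs,key=cv2.contourArea)[:,0]+[x0,y0]
    P=plane(m,c,.004)[:,:2].astype(np.float32); print(nm,cv2.minAreaRect(P*1000))
E
```

```text
3p w1
   [299.2 101.3] [ 9 10 73] [0.4834 0.0712]
   [318.7 101.4] [ 9 10 72] [0.4832 0.0531]
   [338.  101.3] [ 9 10 74] [0.4833 0.0351]
   [309.  105.5] [ 1 10 10] [0.4796 0.0622]
   [300.8 173.2] [ 6  7 28] [0.4153 0.0708]
   [319.1 173.1] [ 7  7 29] [0.4153 0.0529]
   [337.4 173.1] [ 6  7 31] [0.4153 0.035 ]
1p w1
   [457.8  76.1] [ 9  9 69] [ 0.5062 -0.0749]
   [455.8 121.1] [12  9 75] [ 0.4655 -0.0769]
   [440.6 149. ] [ 8  9 61] [ 0.4391 -0.0645]
2p w1
   [554.2  97.8] [ 9  9 61] [ 0.4881 -0.1694]
   [572.5  97.7] [ 8  9 58] [ 0.4885 -0.1873]
   [562.9 142.8] [ 9  5 23] [ 0.4457 -0.1853]
   [544.3 168.6] [ 8  8 53] [ 0.4201 -0.1707]
   [561.7 168.3] [ 8  8 52] [ 0.4204 -0.1886]
1p w5
   [162.8  75.9] [ 9  9 69] [ 0.5066 -0.0749]
   [150.7 121.4] [11  8 73] [ 0.4656 -0.0583]
   [160.8 148.9] [ 6  7 19] [ 0.4393 -0.0649]
2p w5
   [266.   95.3] [ 9 10 74] [ 0.4883 -0.1694]
   [285.2  94.6] [10 10 75] [ 0.4888 -0.1872]
   [270.6 167.9] [ 6  7 31] [ 0.4201 -0.1709]
   [289.2 167.3] [ 7  7 35] [ 0.4206 -0.189 ]
long w5
   [431.2  92.9] [ 9  9 69] [ 0.4902 -0.3223]
   [432.1 165.9] [
[... 154 characters left out ...]
.4838 0.0532]
   [ 52.9 104. ] [ 9  9 63] [0.4835 0.0353]
   [ 26.6 149.2] [ 8  7 29] [0.4407 0.0716]
   [ 44.  148.9] [ 9  7 38] [0.4408 0.0532]
   [ 32.5 174.3] [ 8  8 49] [0.4154 0.0712]
   [ 49.2 174.1] [ 8  9 50] [0.4154 0.0532]
   [ 66.4 173.8] [ 8  9 53] [0.4156 0.035 ]
t1p ((630.9609985351562, -126.16533660888672), (110.65127563476562, 36.940269470214844), 4.372004508972168)
t3p ((640.28759765625, -269.54150390625), (109.47236633300781, 75.1526107788086), 0.3279177248477936)
t2p ((651.71533203125, 279.90997314453125), (111.66610717773438, 56.25114440917969), 2.1904332637786865)
tlong ((648.4071044921875, 124.20077514648438), (142.20291137695312, 39.07478332519531), 3.297523021697998)
```

```bash
python3 - <<'E'
from h import *
go([.4494,.0531,.12],np.radians(90.0))
E
```

```text
dx 0.1182 dy -0.1297 dz 0.1370 twist -0.02  rows 6  (jaw yaw now -90.02 deg)
```

Request:
jog_arm:
  motion:
    - {"dx": 0.05, "dy": -0.13, "dz": 0.137, "twist": 0}
    - {"dx": 0.05, "dy": -0.13, "dz": 0.137, "twist": 0}
    - {"dx": 0.05, "dy": -0.13, "dz": 0.137, "twist": 0}
    - {"dx": 0.05, "dy": -0.13, "dz": 0.137, "twist": 0}
    - {"dx": 0.05, "dy": -0.13, "dz": 0.137, "twist": 0}
    - {"dx": 0.05, "dy": -0.13, "dz": 0.137, "twist": 0}
    - {"dx": 0.13, "dy": -0.13, "dz": 0.137, "twist": 0}
    - {"dx": 0.13, "dy": -0.13, "dz": 0.137, "twist": 0}
    - {"dx": 0.13, "dy": -0.13, "dz": 0.137, "twist": 0}
    - {"dx": 0.13, "dy": -0.13, "dz": 0.137, "twist": 0}

```text
t: 5.42
eef_pos: [0.4486, 0.0521, 0.1073]
ee_rot: [-0.945, 1.567, -2.518]
force: [1.5, 0.3, 1.1]
width: 0.0875
```

```bash
python3 - <<'E'
from h import *
snap("w8");go([.4494,.0531,.04],np.radians(90.0))
E
```

```text
dx 0.0687 dy -0.0007 dz -0.0001 twist -0.05  rows 2  (jaw yaw now -90.05 deg)
```

View pics/w8.png

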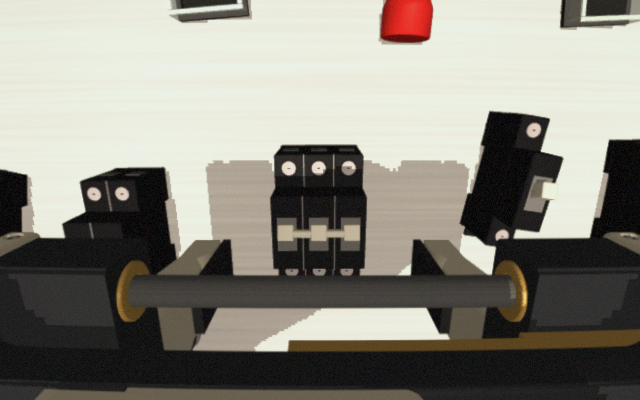

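The close crop confirms the 3-pole: three joined toggles, centred between the fingers at column 318. Descending.

Request:
jog_arm:
  motion:
    - {"dx": 0.035, "dy": 0, "dz": 0, "twist": 0}
    - {"dx": 0.06, "dy": 0, "dz": 0, "twist": 0}
    - {"dx": 0.068, "dy": 0, "dz": 0, "twist": 0}
    - {"dx": 0.068, "dy": 0, "dz": 0, "twist": 0}
    - {"dx": 0.068, "dy": 0, "dz": 0, "twist": 0}

```text
t: 5.88
eef_pos: [0.451, 0.0542, 0.0412]
ee_rot: [1.803, 1.569, 0.232]
force: [0.8, 0.2, -0.0]
width: 0.0878
```

Request:
jog_arm:
  motion:
    - {"dx": 0, "dy": 0, "dz": 0, "twist": 0}
    - {"dx": 0, "dy": 0, "dz": 0, "twist": 0}
    - {"dx": 0, "dy": 0, "dz": 0, "twist": 0}
    - {"dx": 0, "dy": 0, "dz": 0, "twist": 0}
    - {"dx": 0, "dy": 0, "dz": 0, "twist": 0}
    - {"dx": 0, "dy": 0, "dz": 0, "twist": 0}
    - {"dx": 0, "dy": 0, "dz": 0, "twist": 0}
  gripper: 0.03
  newtons: 25

```text
t: 6.47
eef_pos: [0.4499, 0.0538, 0.0398]
ee_rot: [1.663, 1.571, 0.092]
force: [-1.1, 0.1, 3.4]
width: 0.0538
```

```bash
python3 - <<'E'
from h import *
s=arm.get_state();print(s["width"],s["force"],s["eef_pos"]);go([.6403,-.2692,.165],np.radians(90.3))
E
```

```text
0.053832629930466905 [-1.1317525   0.14346563  3.41600523] [0.4498577  0.05377407 0.03984901]
dx -0.1251 dy 0.1905 dz 0.3229 twist -0.31  rows 10  (jaw yaw now -90.01 deg)
```

Request:
jog_arm:
  motion:
    - {"dx": -0.02, "dy": 0, "dz": 0, "twist": 0}
    - {"dx": -0.06, "dy": 0, "dz": 0, "twist": 0}
    - {"dx": -0.1, "dy": 0, "dz": 0, "twist": 0}
    - {"dx": -0.125, "dy": 0, "dz": 0, "twist": 0}
    - {"dx": -0.125, "dy": 0, "dz": 0, "twist": 0}
    - {"dx": -0.125, "dy": 0.19, "dz": 0.322, "twist": -0.3}
    - {"dx": -0.125, "dy": 0.19, "dz": 0.322, "twist": -0.3}
    - {"dx": -0.125, "dy": 0.19, "dz": 0.322, "twist": -0.3}
    - {"dx": -0.125, "dy": 0.19, "dz": 0.322, "twist": -0.3}
    - {"dx": -0.125, "dy": 0.19, "dz": 0.322, "twist": -0.3}
    - {"dx": -0.125, "dy": 0.19, "dz": 0.322, "twist": -0.3}
    - {"dx": -0.125, "dy": 0.19, "dz": 0.322, "twist": -0.3}
    - {"dx": -0.125, "dy": 0.19, "dz": 0.322, "twist": -0.3}
    - {"dx": -0.125, "dy": 0.19, "dz": 0.322, "twist": -0.3}
    - {"dx": -0.125, "dy": 0.19, "dz": 0.322, "twist": -0.3}
    - {"dx": -0.125, "dy": 0.19, "dz": 0.322, "twist": -0.3}
    - {"dx": -0.125, "dy": 0.19, "dz": 0.322, "twist": -0.3}

```text
t: 7.88
eef_pos: [0.6383, -0.2684, 0.1619]
ee_rot: [-1.894, 1.567, 2.822]
force: [-0.5, -0.2, -4.1]
width: 0.0538
```

```bash
python3 - <<'E'
from h import *
snap("w9")
for i in range(2):
    s=arm.get_state();print(s["width"],np.round(s["force"],2));go([.6403,-.2692,.055],np.radians(90.3))
    arm.grab_frame("wrist")
E
```

```text
0.05368063389725163 [ 0.04  0.65 -3.46]
dx 0.1077 dy 0.0021 dz 0.0015 twist -0.04  rows 3  (jaw yaw now -89.74 deg)
0.0537803542533851 [-0.5  -0.61 -4.18]
dx 0.1086 dy 0.0016 dz 0.0019 twist 0.01  rows 3  (jaw yaw now -89.69 deg)
```

View pics/w9.png

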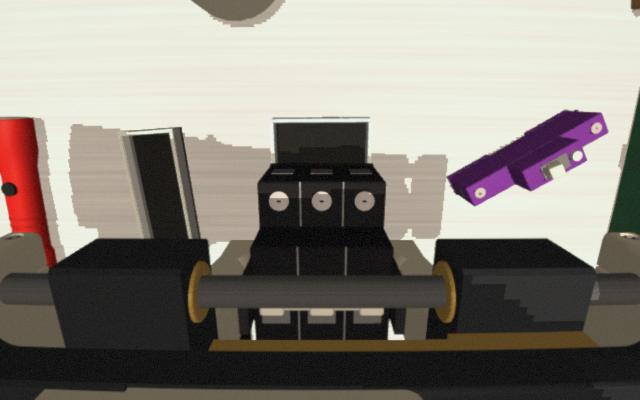

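The 3-pole is held square and the tray edges line up on both sides of it. Lowering.

Request:
jog_arm:
  motion:
    - {"dx": 0.035, "dy": 0.002, "dz": 0.002, "twist": 0}
    - {"dx": 0.07, "dy": 0.002, "dz": 0.002, "twist": 0}
    - {"dx": 0.095, "dy": 0.002, "dz": 0.002, "twist": 0}
    - {"dx": 0.108, "dy": 0.002, "dz": 0.002, "twist": 0}
    - {"dx": 0.114, "dy": 0.002, "dz": 0.002, "twist": 0}
    - {"dx": 0.114, "dy": 0.002, "dz": 0.002, "twist": 0}
    - {"dx": 0.114, "dy": 0.002, "dz": 0.002, "twist": 0}

```text
t: 8.62
eef_pos: [0.6427, -0.2703, 0.0522]
ee_rot: [1.189, 1.569, -0.376]
force: [1.0, -0.7, -2.5]
width: 0.0539
```

Request:
jog_arm:
  motion:
    - {"dx": 0.001, "dy": 0, "dz": 0, "twist": 0}
    - {"dx": 0.002, "dy": 0, "dz": 0, "twist": 0}
    - {"dx": 0.003, "dy": 0, "dz": 0, "twist": 0}
    - {"dx": 0.003, "dy": 0, "dz": 0, "twist": 0}

```text
t: 8.95
eef_pos: [0.6419, -0.2705, 0.0482]
ee_rot: [1.436, 1.57, -0.13]
force: [-0.1, -0.1, -4.9]
width: 0.054
```

Request:
jog_arm:
  motion:
    - {"dx": 0.001, "dy": 0, "dz": 0, "twist": 0}
    - {"dx": 0.002, "dy": 0, "dz": 0, "twist": 0}
    - {"dx": 0.003, "dy": 0, "dz": 0, "twist": 0}
    - {"dx": 0.003, "dy": 0, "dz": 0, "twist": 0}

```text
t: 9.28
eef_pos: [0.6414, -0.2703, 0.0442]
ee_rot: [-1.821, 1.57, 2.896]
force: [0.5, -0.3, -4.3]
width: 0.0542
```

Request:
jog_arm:
  motion:
    - {"dx": 0.001, "dy": 0, "dz": 0, "twist": 0}
    - {"dx": 0.001, "dy": 0, "dz": 0, "twist": 0}

```text
t: 9.45
eef_pos: [0.6416, -0.2704, 0.044]
ee_rot: [0.335, 1.571, -1.231]
force: [-1.6, -0.2, 0.2]
width: 0.0538
```

Request:
jog_arm:
  motion:
    - {"dx": 0.001, "dy": 0, "dz": 0, "twist": 0}
    - {"dx": 0.001, "dy": 0, "dz": 0, "twist": 0}
    - {"dx": 0.001, "dy": 0, "dz": 0, "twist": 0}

```text
t: 9.7
eef_pos: [0.6417, -0.2704, 0.0439]
ee_rot: [1.002, 1.57, -0.564]
force: [-3.9, 2.0, 6.9]
width: 0.0539
```

Contact is firm, with the force now +7 N up. Releasing and lifting.

Request:
jog_arm:
  motion:
    - {"dx": 0, "dy": 0, "dz": 0, "twist": 0}
    - {"dx": 0, "dy": 0, "dz": 0, "twist": 0}
    - {"dx": 0, "dy": 0, "dz": 0, "twist": 0}
    - {"dx": 0, "dy": 0, "dz": 0, "twist": 0}
    - {"dx": 0, "dy": 0, "dz": 0, "twist": 0}
  gripper: 0.0876

```text
t: 10.12
eef_pos: [0.6418, -0.2704, 0.0425]
ee_rot: [1.143, 1.571, -0.423]
force: [0.1, -0.3, 0.3]
width: 0.0814
```

Request:
jog_arm:
  motion:
    - {"dx": -0.02, "dy": 0, "dz": 0, "twist": 0}
    - {"dx": -0.06, "dy": 0, "dz": 0, "twist": 0}
    - {"dx": -0.1, "dy": 0, "dz": 0, "twist": 0}
    - {"dx": -0.12, "dy": 0, "dz": 0, "twist": 0}
    - {"dx": -0.12, "dy": 0, "dz": 0, "twist": 0}

```text
t: 10.53
eef_pos: [0.6447, -0.2714, 0.1694]
ee_rot: [1.274, 1.561, -0.291]
force: [0.6, -0.8, -0.5]
width: 0.0873
```

```bash
python3 - <<'E'
from h import *
snap("w10")
go([.4412,-.3213,.10],np.radians(90-1.2))
E
```

```text
dx 0.0652 dy -0.2028 dz 0.0494 twist 1.49  rows 6  (jaw yaw now -89.71 deg)
```

View pics/w10.png

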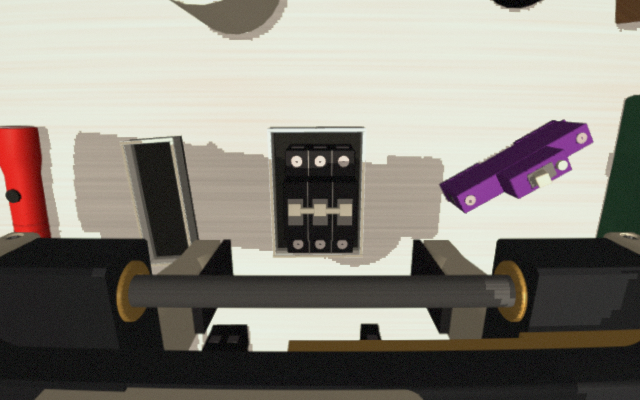

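The 3-pole stands toggle up inside its tray at (318,197). Next is the long one.

Request:
jog_arm:
  motion:
    - {"dx": 0, "dy": -0.203, "dz": 0.05, "twist": 1.5}
    - {"dx": 0, "dy": -0.203, "dz": 0.05, "twist": 1.5}
    - {"dx": 0, "dy": -0.203, "dz": 0.05, "twist": 1.5}
    - {"dx": 0, "dy": -0.203, "dz": 0.05, "twist": 1.5}
    - {"dx": 0, "dy": -0.203, "dz": 0.05, "twist": 1.5}
    - {"dx": 0.03, "dy": -0.203, "dz": 0.05, "twist": 1.5}
    - {"dx": 0.06, "dy": -0.203, "dz": 0.05, "twist": 1.5}
    - {"dx": 0.06, "dy": -0.203, "dz": 0.05, "twist": 1.5}
    - {"dx": 0.06, "dy": -0.203, "dz": 0.05, "twist": 1.5}

```text
t: 11.33
eef_pos: [0.4375, -0.3211, 0.1013]
ee_rot: [-1.815, 1.566, 2.876]
force: [0.6, 0.2, 0.7]
width: 0.0877
```

```bash
python3 - <<'E'
from h import *
snap("w11");go([.4412,-.3213,.04],np.radians(90-1.2))
E
```

```text
dx 0.0627 dy 0.0023 dz -0.0002 twist 0.01  rows 2  (jaw yaw now -91.19 deg)
```

View pics/w11.png

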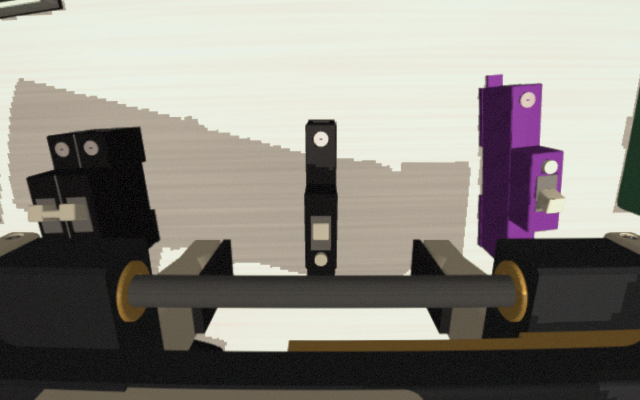

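Black long breaker is centred at column 320, with toggle and button; the purple one is clear on the right.

Request:
jog_arm:
  motion:
    - {"dx": 0.035, "dy": 0.002, "dz": 0, "twist": 0}
    - {"dx": 0.055, "dy": 0.002, "dz": 0, "twist": 0}
    - {"dx": 0.062, "dy": 0.002, "dz": 0, "twist": 0}
    - {"dx": 0.062, "dy": 0.002, "dz": 0, "twist": 0}
    - {"dx": 0.062, "dy": 0.002, "dz": 0, "twist": 0}

```text
t: 11.8
eef_pos: [0.4419, -0.3216, 0.0417]
ee_rot: [0.813, 1.57, -0.778]
force: [0.6, -0.3, 0.5]
width: 0.0875
```

Request:
jog_arm:
  motion:
    - {"dx": 0, "dy": 0, "dz": 0, "twist": 0}
    - {"dx": 0, "dy": 0, "dz": 0, "twist": 0}
    - {"dx": 0, "dy": 0, "dz": 0, "twist": 0}
    - {"dx": 0, "dy": 0, "dz": 0, "twist": 0}
    - {"dx": 0, "dy": 0, "dz": 0, "twist": 0}
    - {"dx": 0, "dy": 0, "dz": 0, "twist": 0}
    - {"dx": 0, "dy": 0, "dz": 0, "twist": 0}
    - {"dx": 0, "dy": 0, "dz": 0, "twist": 0}
    - {"dx": 0, "dy": 0, "dz": 0, "twist": 0}
    - {"dx": 0, "dy": 0, "dz": 0, "twist": 0}
    - {"dx": 0, "dy": 0, "dz": 0, "twist": 0}
  gripper: 0.005
  newtons: 25

```text
t: 12.72
eef_pos: [0.4408, -0.3214, 0.0405]
ee_rot: [-1.645, 1.571, 3.046]
force: [-0.5, 0.1, 0.6]
width: 0.02
```

```bash
python3 - <<'E'
from h import *
s=arm.get_state();print(s["width"],s["force"],s["eef_pos"]);go([.6484,.1247,.165],np.radians(93.3))
E
```

```text
0.019964910038665046 [-0.52099074  0.11164896  0.63312072] [ 0.44084258 -0.32137121  0.04051737]
dx -0.1245 dy 0.1980 dz -0.4504 twist -4.52  rows 13  (jaw yaw now -91.22 deg)
```

Request:
jog_arm:
  motion:
    - {"dx": 0, "dy": 0, "dz": 0, "twist": 0}
    - {"dx": 0, "dy": 0, "dz": 0, "twist": 0}
    - {"dx": 0, "dy": 0, "dz": 0, "twist": 0}

```text
t: 12.97
eef_pos: [0.4408, -0.3213, 0.0405]
ee_rot: [-2.17, 1.571, 2.521]
force: [0.6, 0.2, -0.5]
width: 0.018
```

Request:
jog_arm:
  motion:
    - {"dx": -0.02, "dy": 0, "dz": 0, "twist": 0}
    - {"dx": -0.06, "dy": 0, "dz": 0, "twist": 0}
    - {"dx": -0.1, "dy": 0, "dz": 0, "twist": 0}
    - {"dx": -0.125, "dy": 0, "dz": 0, "twist": 0}
    - {"dx": -0.125, "dy": 0, "dz": 0, "twist": 0}
    - {"dx": -0.125, "dy": 0.198, "dz": -0.45, "twist": -4.5}
    - {"dx": -0.125, "dy": 0.198, "dz": -0.45, "twist": -4.5}
    - {"dx": -0.125, "dy": 0.198, "dz": -0.45, "twist": -4.5}
    - {"dx": -0.125, "dy": 0.198, "dz": -0.45, "twist": -4.5}
    - {"dx": -0.125, "dy": 0.198, "dz": -0.45, "twist": -4.5}
    - {"dx": -0.125, "dy": 0.198, "dz": -0.45, "twist": -4.5}
    - {"dx": -0.125, "dy": 0.198, "dz": -0.45, "twist": -4.5}
    - {"dx": -0.125, "dy": 0.198, "dz": -0.45, "twist": -4.5}
    - {"dx": -0.125, "dy": 0.198, "dz": -0.45, "twist": -4.5}
    - {"dx": -0.125, "dy": 0.198, "dz": -0.45, "twist": -4.5}
    - {"dx": -0.125, "dy": 0.198, "dz": -0.45, "twist": -4.5}
    - {"dx": -0.125, "dy": 0.198, "dz": -0.45, "twist": -4.5}
    - {"dx": -0.125, "dy": 0.198, "dz": -0.45, "twist": -4.5}
    - {"dx": -0.125, "dy": 0.198, "dz": -0.45, "twist": -4.5}
    - {"dx": -0.125, "dy": 0.198, "dz": -0.45, "twist": -4.5}

```text
t: 14.63
eef_pos: [0.6476, 0.1243, 0.1642]
ee_rot: [-1.289, 1.568, -2.802]
force: [-0.9, -0.3, -3.2]
width: 0.0179
```

```bash
python3 - <<'E'
from h import *
snap("w12")
for i in range(2):
    s=arm.get_state();print(s["width"],np.round(s["force"],2),s["eef_pos"]);go([.6484,.1247,.05],np.radians(93.3))
    arm.grab_frame("wrist")
E
```

```text
0.017638862083213087 [-0.61 -0.22 -1.65] [0.64766892 0.12367784 0.16467186]
dx 0.1147 dy 0.0010 dz -0.0010 twist -0.04  rows 3  (jaw yaw now -86.74 deg)
0.017698062269108424 [-0.09 -0.7  -1.38] [0.647783   0.123379   0.16506885]
dx 0.1151 dy 0.0008 dz -0.0013 twist -0.07  rows 3  (jaw yaw now -86.77 deg)
```

View pics/w12.png

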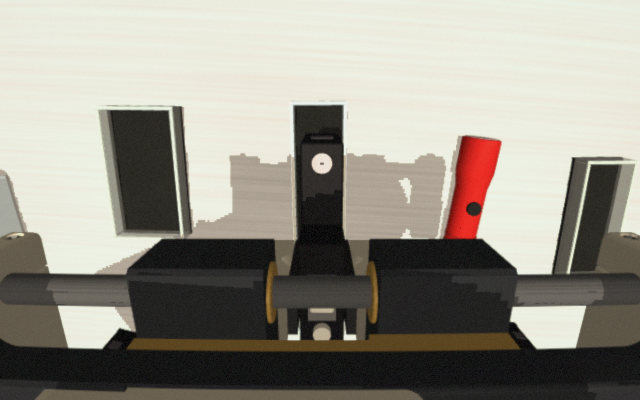

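Aligned with the long tray (column 320). Lowering.

Request:
jog_arm:
  motion:
    - {"dx": 0.035, "dy": 0.001, "dz": -0.001, "twist": 0}
    - {"dx": 0.07, "dy": 0.001, "dz": -0.001, "twist": 0}
    - {"dx": 0.1, "dy": 0.001, "dz": -0.001, "twist": 0}
    - {"dx": 0.112, "dy": 0.001, "dz": -0.001, "twist": 0}
    - {"dx": 0.117, "dy": 0.001, "dz": -0.001, "twist": 0}
    - {"dx": 0.117, "dy": 0.001, "dz": -0.001, "twist": 0}
    - {"dx": 0.117, "dy": 0.001, "dz": -0.001, "twist": 0}

```text
t: 15.37
eef_pos: [0.6506, 0.1254, 0.0503]
ee_rot: [1.743, 1.569, 0.23]
force: [0.2, -0.7, -1.0]
width: 0.0177
```

Request:
jog_arm:
  motion:
    - {"dx": 0.001, "dy": 0, "dz": 0, "twist": 0}
    - {"dx": 0.002, "dy": 0, "dz": 0, "twist": 0}
    - {"dx": 0.002, "dy": 0, "dz": 0, "twist": 0}

```text
t: 15.62
eef_pos: [0.6499, 0.1256, 0.0478]
ee_rot: [1.965, 1.569, 0.452]
force: [0.4, 0.4, -2.0]
width: 0.0179
```

Request:
jog_arm:
  motion:
    - {"dx": 0.001, "dy": 0, "dz": 0, "twist": 0}
    - {"dx": 0.001, "dy": 0, "dz": 0, "twist": 0}
    - {"dx": 0.001, "dy": 0, "dz": 0, "twist": 0}

```text
t: 15.87
eef_pos: [0.6494, 0.1254, 0.0457]
ee_rot: [1.754, 1.571, 0.241]
force: [-1.2, 0.3, -2.0]
width: 0.0179
```

Request:
jog_arm:
  motion:
    - {"dx": 0.001, "dy": 0, "dz": 0, "twist": 0}
    - {"dx": 0.001, "dy": 0, "dz": 0, "twist": 0}
    - {"dx": 0.001, "dy": 0, "dz": 0, "twist": 0}

```text
t: 16.12
eef_pos: [0.6494, 0.1254, 0.0445]
ee_rot: [-1.039, 1.571, -2.552]
force: [-0.6, 0.2, -2.0]
width: 0.0175
```

Request:
jog_arm:
  motion:
    - {"dx": 0.001, "dy": 0, "dz": 0, "twist": 0}
    - {"dx": 0.001, "dy": 0, "dz": 0, "twist": 0}
    - {"dx": 0.001, "dy": 0, "dz": 0, "twist": 0}

```text
t: 16.37
eef_pos: [0.6494, 0.1254, 0.0445]
ee_rot: [1.439, 1.57, -0.074]
force: [-2.9, -0.0, 5.2]
width: 0.0177
```

Request:
jog_arm:
  motion:
    - {"dx": 0, "dy": 0, "dz": 0, "twist": 0}
    - {"dx": 0, "dy": 0, "dz": 0, "twist": 0}
    - {"dx": 0, "dy": 0, "dz": 0, "twist": 0}
    - {"dx": 0, "dy": 0, "dz": 0, "twist": 0}
    - {"dx": 0, "dy": 0, "dz": 0, "twist": 0}
    - {"dx": 0, "dy": 0, "dz": 0, "twist": 0}
  gripper: 0.0876

```text
t: 16.87
eef_pos: [0.6494, 0.1254, 0.0435]
ee_rot: [-0.967, 1.571, -2.48]
force: [0.2, -0.6, 0.2]
width: 0.0521
```

Request:
jog_arm:
  motion:
    - {"dx": -0.02, "dy": 0, "dz": 0, "twist": 0}
    - {"dx": -0.06, "dy": 0, "dz": 0, "twist": 0}
    - {"dx": -0.1, "dy": 0, "dz": 0, "twist": 0}
    - {"dx": -0.12, "dy": 0, "dz": 0, "twist": 0}
    - {"dx": -0.12, "dy": 0, "dz": 0, "twist": 0}

```text
t: 17.28
eef_pos: [0.6524, 0.1263, 0.1701]
ee_rot: [1.833, 1.561, 0.32]
force: [0.2, 0.5, -0.0]
width: 0.0846
```

```bash
python3 - <<'E'
from h import *
snap("w13");print(arm.get_state()["width"])
go([.4728,-.0698,.10],np.radians(90-8.6))
E
```

```text
0.08602732727568294
dx 0.0657 dy -0.1895 dz 0.1854 twist 11.89  rows 7  (jaw yaw now -86.71 deg)
```

View pics/w13.png

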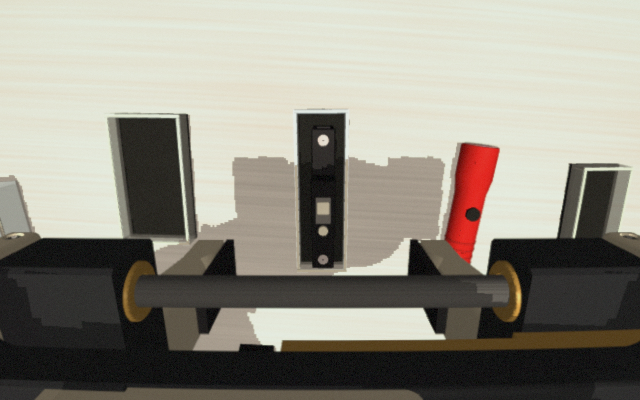

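The long breaker stands in its tray at (322,195). Next is the 1-pole.

Request:
jog_arm:
  motion:
    - {"dx": 0, "dy": -0.19, "dz": 0.185, "twist": 11.9}
    - {"dx": 0, "dy": -0.19, "dz": 0.185, "twist": 11.9}
    - {"dx": 0, "dy": -0.19, "dz": 0.185, "twist": 11.9}
    - {"dx": 0, "dy": -0.19, "dz": 0.185, "twist": 11.9}
    - {"dx": 0, "dy": -0.19, "dz": 0.185, "twist": 11.9}
    - {"dx": 0, "dy": -0.19, "dz": 0.185, "twist": 11.9}
    - {"dx": 0, "dy": -0.19, "dz": 0.185, "twist": 11.9}
    - {"dx": 0.03, "dy": -0.19, "dz": 0.185, "twist": 11.9}
    - {"dx": 0.06, "dy": -0.19, "dz": 0.185, "twist": 11.9}
    - {"dx": 0.06, "dy": -0.19, "dz": 0.185, "twist": 11.9}
    - {"dx": 0.06, "dy": -0.19, "dz": 0.185, "twist": 11.9}

```text
t: 18.25
eef_pos: [0.469, -0.0706, 0.1025]
ee_rot: [-1.14, 1.566, -2.862]
force: [-1.1, 0.7, 1.4]
width: 0.0879
```

```bash
python3 - <<'E'
from h import *
snap("w14");go([.4728,-.0698,.04],np.radians(90-8.6))
E
```

```text
dx 0.0638 dy 0.0024 dz -0.0009 twist 0.00  rows 2  (jaw yaw now -98.60 deg)
```

View pics/w14.png

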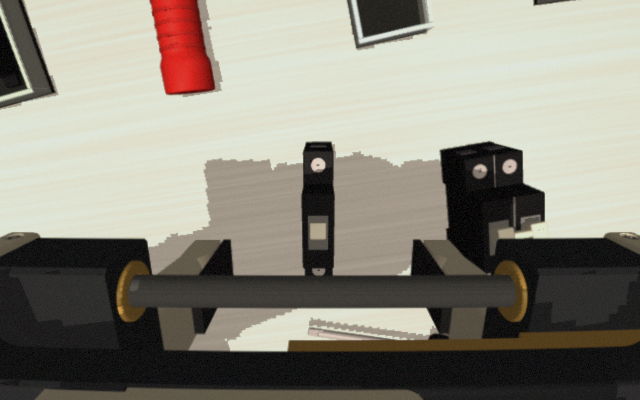

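Request:
jog_arm:
  motion:
    - {"dx": 0.035, "dy": 0.002, "dz": -0.001, "twist": 0}
    - {"dx": 0.055, "dy": 0.002, "dz": -0.001, "twist": 0}
    - {"dx": 0.063, "dy": 0.002, "dz": -0.001, "twist": 0}
    - {"dx": 0.063, "dy": 0.002, "dz": -0.001, "twist": 0}
    - {"dx": 0.063, "dy": 0.002, "dz": -0.001, "twist": 0}

```text
t: 18.72
eef_pos: [0.4733, -0.0693, 0.0416]
ee_rot: [1.448, 1.57, -0.272]
force: [1.2, -0.3, 0.3]
width: 0.0874
```

Request:
jog_arm:
  motion:
    - {"dx": 0, "dy": 0, "dz": 0, "twist": 0}
    - {"dx": 0, "dy": 0, "dz": 0, "twist": 0}
    - {"dx": 0, "dy": 0, "dz": 0, "twist": 0}
    - {"dx": 0, "dy": 0, "dz": 0, "twist": 0}
    - {"dx": 0, "dy": 0, "dz": 0, "twist": 0}
    - {"dx": 0, "dy": 0, "dz": 0, "twist": 0}
    - {"dx": 0, "dy": 0, "dz": 0, "twist": 0}
    - {"dx": 0, "dy": 0, "dz": 0, "twist": 0}
    - {"dx": 0, "dy": 0, "dz": 0, "twist": 0}
    - {"dx": 0, "dy": 0, "dz": 0, "twist": 0}
    - {"dx": 0, "dy": 0, "dz": 0, "twist": 0}
    - {"dx": 0, "dy": 0, "dz": 0, "twist": 0}
    - {"dx": 0, "dy": 0, "dz": 0, "twist": 0}
  gripper: 0.005
  newtons: 25

```text
t: 19.8
eef_pos: [0.4723, -0.0695, 0.0405]
ee_rot: [-1.372, 1.571, -3.093]
force: [0.9, 0.3, -1.7]
width: 0.0179
```

```bash
python3 - <<'E'
from h import *
s=arm.get_state();print(s["width"],s["force"],s["eef_pos"]);go([.631,-.1277,.165],np.radians(94.4))
E
```

```text
0.017875585771161183 [ 0.85101847  0.26159709 -1.70490936] [ 0.47230139 -0.06952172  0.04048058]
dx -0.1245 dy 0.1656 dz 0.0337 twist -13.03  rows 6  (jaw yaw now -98.63 deg)
```

Request:
jog_arm:
  motion:
    - {"dx": -0.02, "dy": 0, "dz": 0, "twist": 0}
    - {"dx": -0.06, "dy": 0, "dz": 0, "twist": 0}
    - {"dx": -0.1, "dy": 0, "dz": 0, "twist": 0}
    - {"dx": -0.125, "dy": 0, "dz": 0, "twist": 0}
    - {"dx": -0.125, "dy": 0, "dz": 0, "twist": 0}
    - {"dx": -0.125, "dy": 0.166, "dz": 0.034, "twist": -13}
    - {"dx": -0.125, "dy": 0.166, "dz": 0.034, "twist": -13}
    - {"dx": -0.125, "dy": 0.166, "dz": 0.034, "twist": -13}
    - {"dx": -0.125, "dy": 0.166, "dz": 0.034, "twist": -13}
    - {"dx": -0.125, "dy": 0.166, "dz": 0.034, "twist": -13}
    - {"dx": -0.125, "dy": 0.166, "dz": 0.034, "twist": -13}
    - {"dx": -0.125, "dy": 0.166, "dz": 0.034, "twist": -13}
    - {"dx": -0.125, "dy": 0.166, "dz": 0.034, "twist": -13}

```text
t: 20.88
eef_pos: [0.6302, -0.1277, 0.1652]
ee_rot: [-1.826, 1.57, 2.963]
force: [0.5, -0.4, -0.8]
width: 0.018
```

```bash
python3 - <<'E'
from h import *
snap("w15")
s=arm.get_state();print(s["width"],np.round(s["force"],2),s["eef_pos"]);go([.631,-.1277,.05],np.radians(94.4))
E
```

```text
0.01778480198253461 [ 0.02  0.32 -1.74] [ 0.6303464  -0.12763858  0.16568338]
dx 0.1157 dy 0.0007 dz 0.0001 twist -0.00  rows 3  (jaw yaw now -85.60 deg)
```

View pics/w15.png

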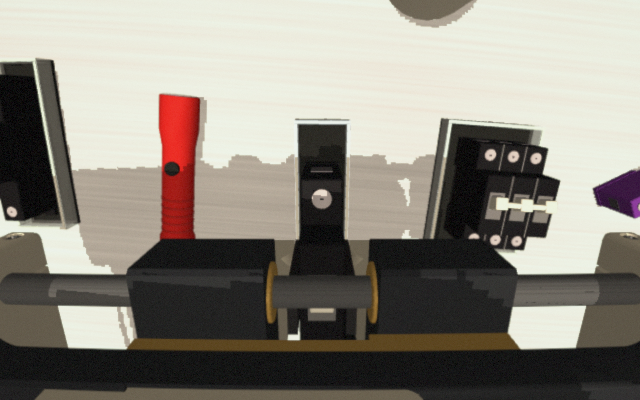

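Aligned (column 322). Lowering.

Request:
jog_arm:
  motion:
    - {"dx": 0.035, "dy": 0, "dz": 0, "twist": 0}
    - {"dx": 0.07, "dy": 0, "dz": 0, "twist": 0}
    - {"dx": 0.1, "dy": 0, "dz": 0, "twist": 0}
    - {"dx": 0.114, "dy": 0, "dz": 0, "twist": 0}
    - {"dx": 0.118, "dy": 0, "dz": 0, "twist": 0}
    - {"dx": 0.118, "dy": 0, "dz": 0, "twist": 0}
    - {"dx": 0.118, "dy": 0, "dz": 0, "twist": 0}

```text
t: 21.52
eef_pos: [0.6321, -0.1277, 0.0492]
ee_rot: [1.394, 1.569, -0.1]
force: [0.6, -0.0, -0.9]
width: 0.018
```

Request:
jog_arm:
  motion:
    - {"dx": 0.001, "dy": 0, "dz": 0, "twist": 0}
    - {"dx": 0.001, "dy": 0, "dz": 0, "twist": 0}
    - {"dx": 0.001, "dy": 0, "dz": 0, "twist": 0}

```text
t: 21.77
eef_pos: [0.632, -0.1279, 0.0479]
ee_rot: [1.584, 1.569, 0.09]
force: [-0.4, 0.6, -1.1]
width: 0.0178
```

Request:
jog_arm:
  motion:
    - {"dx": 0.001, "dy": 0, "dz": 0, "twist": 0}
    - {"dx": 0.001, "dy": 0, "dz": 0, "twist": 0}
    - {"dx": 0.001, "dy": 0, "dz": 0, "twist": 0}

```text
t: 22.02
eef_pos: [0.6314, -0.128, 0.0457]
ee_rot: [1.743, 1.571, 0.248]
force: [0.2, -0.3, -0.9]
width: 0.018
```

Request:
jog_arm:
  motion:
    - {"dx": 0.001, "dy": 0, "dz": 0, "twist": 0}
    - {"dx": 0.001, "dy": 0, "dz": 0, "twist": 0}
    - {"dx": 0.001, "dy": 0, "dz": 0, "twist": 0}

```text
t: 22.27
eef_pos: [0.6315, -0.1281, 0.0445]
ee_rot: [0.965, 1.571, -0.529]
force: [0.4, 0.2, -1.4]
width: 0.018
```

Request:
jog_arm:
  motion:
    - {"dx": 0.001, "dy": 0, "dz": 0, "twist": 0}
    - {"dx": 0.001, "dy": 0, "dz": 0, "twist": 0}
    - {"dx": 0.001, "dy": 0, "dz": 0, "twist": 0}

```text
t: 22.52
eef_pos: [0.6315, -0.128, 0.0445]
ee_rot: [0.995, 1.57, -0.499]
force: [-2.6, 0.3, 7.3]
width: 0.0178
```

Request:
jog_arm:
  motion:
    - {"dx": 0, "dy": 0, "dz": 0, "twist": 0}
    - {"dx": 0, "dy": 0, "dz": 0, "twist": 0}
    - {"dx": 0, "dy": 0, "dz": 0, "twist": 0}
    - {"dx": 0, "dy": 0, "dz": 0, "twist": 0}
    - {"dx": 0, "dy": 0, "dz": 0, "twist": 0}
    - {"dx": 0, "dy": 0, "dz": 0, "twist": 0}
  gripper: 0.0876

```text
t: 23.02
eef_pos: [0.6313, -0.1281, 0.0434]
ee_rot: [-1.444, 1.571, -2.938]
force: [-0.9, 1.1, -0.4]
width: 0.0522
```

Request:
jog_arm:
  motion:
    - {"dx": -0.02, "dy": 0, "dz": 0, "twist": 0}
    - {"dx": -0.06, "dy": 0, "dz": 0, "twist": 0}
    - {"dx": -0.1, "dy": 0, "dz": 0, "twist": 0}
    - {"dx": -0.12, "dy": 0, "dz": 0, "twist": 0}
    - {"dx": -0.12, "dy": 0, "dz": 0, "twist": 0}

```text
t: 23.43
eef_pos: [0.6345, -0.1283, 0.17]
ee_rot: [1.428, 1.561, -0.065]
force: [0.9, -0.3, 0.7]
width: 0.0846
```

```bash
python3 - <<'E'
from h import *
snap("w16");print(arm.get_state()["width"])
go([.4545,-.1791,.10],np.radians(90+1.3))
E
```

```text
0.08606388431238367
dx 0.0660 dy -0.1824 dz 0.0372 twist 3.09  rows 5  (jaw yaw now -85.61 deg)
```

View pics/w16.png

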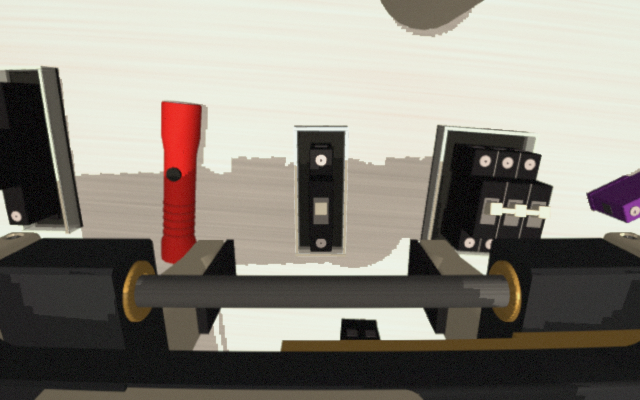

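The 1-pole stands in its tray at (320,198). Now the 2-pole.

Request:
jog_arm:
  motion:
    - {"dx": 0, "dy": -0.182, "dz": 0.037, "twist": 3.1}
    - {"dx": 0, "dy": -0.182, "dz": 0.037, "twist": 3.1}
    - {"dx": 0, "dy": -0.182, "dz": 0.037, "twist": 3.1}
    - {"dx": 0, "dy": -0.182, "dz": 0.037, "twist": 3.1}
    - {"dx": 0, "dy": -0.182, "dz": 0.037, "twist": 3.1}
    - {"dx": 0.03, "dy": -0.182, "dz": 0.037, "twist": 3.1}
    - {"dx": 0.06, "dy": -0.182, "dz": 0.037, "twist": 3.1}
    - {"dx": 0.06, "dy": -0.182, "dz": 0.037, "twist": 3.1}
    - {"dx": 0.06, "dy": -0.182, "dz": 0.037, "twist": 3.1}

```text
t: 24.23
eef_pos: [0.4514, -0.1789, 0.1025]
ee_rot: [-1.555, 1.566, -3.104]
force: [0.4, -0.1, 0.5]
width: 0.0878
```

```bash
python3 - <<'E'
from h import *
snap("w17");go([.4545,-.1791,.04],np.radians(91.3))
E
```

```text
dx 0.0637 dy 0.0019 dz 0.0002 twist 0.01  rows 2  (jaw yaw now -88.69 deg)
```

View pics/w17.png

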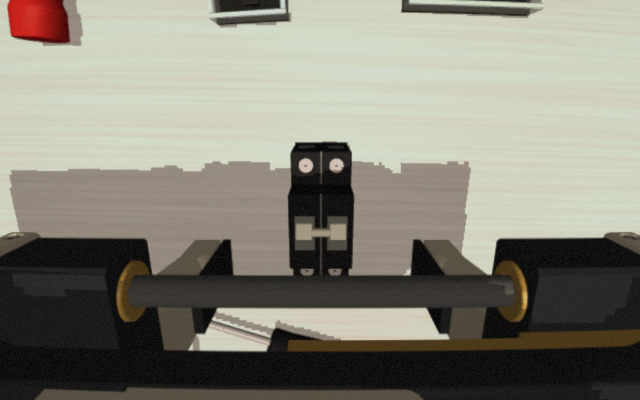

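The 2-pole has two joined toggles and is centred at (321,215).

Request:
jog_arm:
  motion:
    - {"dx": 0.035, "dy": 0.002, "dz": 0, "twist": 0}
    - {"dx": 0.055, "dy": 0.002, "dz": 0, "twist": 0}
    - {"dx": 0.063, "dy": 0.002, "dz": 0, "twist": 0}
    - {"dx": 0.063, "dy": 0.002, "dz": 0, "twist": 0}
    - {"dx": 0.063, "dy": 0.002, "dz": 0, "twist": 0}

```text
t: 24.7
eef_pos: [0.4557, -0.1788, 0.0415]
ee_rot: [0.858, 1.57, -0.69]
force: [-0.7, -0.3, 0.8]
width: 0.0876
```

Request:
jog_arm:
  motion:
    - {"dx": 0, "dy": 0, "dz": 0, "twist": 0}
    - {"dx": 0, "dy": 0, "dz": 0, "twist": 0}
    - {"dx": 0, "dy": 0, "dz": 0, "twist": 0}
    - {"dx": 0, "dy": 0, "dz": 0, "twist": 0}
    - {"dx": 0, "dy": 0, "dz": 0, "twist": 0}
    - {"dx": 0, "dy": 0, "dz": 0, "twist": 0}
    - {"dx": 0, "dy": 0, "dz": 0, "twist": 0}
    - {"dx": 0, "dy": 0, "dz": 0, "twist": 0}
    - {"dx": 0, "dy": 0, "dz": 0, "twist": 0}
    - {"dx": 0, "dy": 0, "dz": 0, "twist": 0}
    - {"dx": 0, "dy": 0, "dz": 0, "twist": 0}
  gripper: 0.02
  newtons: 25

```text
t: 25.62
eef_pos: [0.4548, -0.1787, 0.0405]
ee_rot: [-1.943, 1.571, 2.792]
force: [-0.7, -0.2, 0.8]
width: 0.0358
```

```bash
python3 - <<'E'
from h import *
s=arm.get_state();print(s["width"],s["force"],s["eef_pos"]);go([.6517,.279,.165],np.radians(92.2))
E
```

```text
0.03578640738709757 [-0.7236013  -0.15602643  0.83972352] [ 0.45475861 -0.17872629  0.04054289]
dx -0.1245 dy 0.2071 dz -0.4532 twist -0.92  rows 13  (jaw yaw now -88.72 deg)
```

Request:
jog_arm:
  motion:
    - {"dx": -0.02, "dy": 0, "dz": 0, "twist": 0}
    - {"dx": -0.06, "dy": 0, "dz": 0, "twist": 0}
    - {"dx": -0.1, "dy": 0, "dz": 0, "twist": 0}
    - {"dx": -0.125, "dy": 0, "dz": 0, "twist": 0}
    - {"dx": -0.125, "dy": 0, "dz": 0, "twist": 0}
    - {"dx": -0.125, "dy": 0.207, "dz": -0.453, "twist": -0.9}
    - {"dx": -0.125, "dy": 0.207, "dz": -0.453, "twist": -0.9}
    - {"dx": -0.125, "dy": 0.207, "dz": -0.453, "twist": -0.9}
    - {"dx": -0.125, "dy": 0.207, "dz": -0.453, "twist": -0.9}
    - {"dx": -0.125, "dy": 0.207, "dz": -0.453, "twist": -0.9}
    - {"dx": -0.125, "dy": 0.207, "dz": -0.453, "twist": -0.9}
    - {"dx": -0.125, "dy": 0.207, "dz": -0.453, "twist": -0.9}
    - {"dx": -0.125, "dy": 0.207, "dz": -0.453, "twist": -0.9}
    - {"dx": -0.125, "dy": 0.207, "dz": -0.453, "twist": -0.9}
    - {"dx": -0.125, "dy": 0.207, "dz": -0.453, "twist": -0.9}
    - {"dx": -0.125, "dy": 0.207, "dz": -0.453, "twist": -0.9}
    - {"dx": -0.125, "dy": 0.207, "dz": -0.453, "twist": -0.9}
    - {"dx": -0.125, "dy": 0.207, "dz": -0.453, "twist": -0.9}
    - {"dx": -0.125, "dy": 0.207, "dz": -0.453, "twist": -0.9}
    - {"dx": -0.125, "dy": 0.207, "dz": -0.453, "twist": -0.9}

```text
t: 27.28
eef_pos: [0.6507, 0.2785, 0.1637]
ee_rot: [-1.067, 1.568, -2.6]
force: [-0.1, -0.1, -1.5]
width: 0.036
```

```bash
python3 - <<'E'
from h import *
snap("w18")
s=arm.get_state();print(s["width"],np.round(s["force"],2),s["eef_pos"]);go([.6517,.279,.05],np.radians(92.2))
E
```

```text
0.03590862712085951 [ 0.33 -1.08 -1.75] [0.65085925 0.27791249 0.16435837]
dx 0.1144 dy 0.0011 dz -0.0012 twist -0.04  rows 3  (jaw yaw now -87.84 deg)
```

View pics/w18.png

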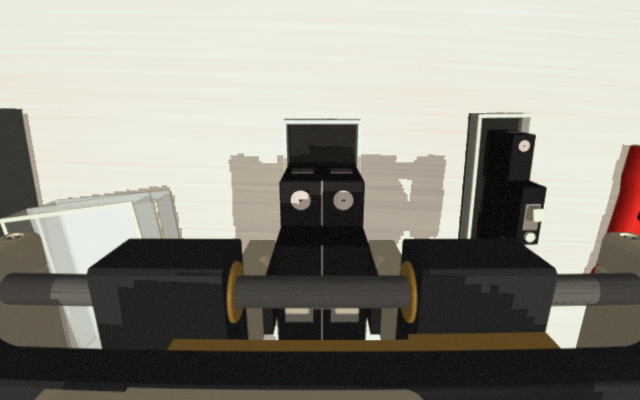

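```bash
python3 - <<'E'
from h import *
m=arm.camera_model("top")
for uv in [(134,160),(142,212)]:
  for z in (0,.05,.1): print(uv,z,plane(m,uv,z).round(3))
s=arm.camera_model("scene")
# stacked tray corners in the scene: top rim near corner (466,298) far-right (507,313); base (430,363)
for uv in [(464,298),(508,314),(430,362)]:
  for z in (0,.05,.1): print("s",uv,z,plane(s,uv,z).round(3))
E
```

```text
(134, 160) 0 [[0.659 0.423 0.   ]]
(134, 160) 0.05 [[0.641 0.401 0.05 ]]
(134, 160) 0.1 [[0.624 0.38  0.1  ]]
(142, 212) 0 [[0.504 0.396 0.   ]]
(142, 212) 0.05 [[0.492 0.376 0.05 ]]
(142, 212) 0.1 [[0.481 0.355 0.1  ]]
s (464, 298) 0 [[0.451 0.384 0.   ]]
s (464, 298) 0.05 [[0.495 0.404 0.05 ]]
s (464, 298) 0.1 [[0.539 0.424 0.1  ]]
s (508, 314) 0 [[0.415 0.486 0.   ]]
s (508, 314) 0.05 [[0.461 0.5   0.05 ]]
s (508, 314) 0.1 [[0.507 0.514 0.1  ]]
s (430, 362) 0 [[ 0.661  0.441 -0.   ]]
s (430, 362) 0.05 [[0.693 0.458 0.05 ]]
s (430, 362) 0.1 [[0.725 0.475 0.1  ]]
```

The stacked trays' rim is about 50 mm high at y ≥ 0.38, clear of the gripper. The 2-pole is aligned with its tray (column 321). Lowering.

Request:
jog_arm:
  motion:
    - {"dx": 0.035, "dy": 0.001, "dz": -0.001, "twist": 0}
    - {"dx": 0.07, "dy": 0.001, "dz": -0.001, "twist": 0}
    - {"dx": 0.1, "dy": 0.001, "dz": -0.001, "twist": 0}
    - {"dx": 0.112, "dy": 0.001, "dz": -0.001, "twist": 0}
    - {"dx": 0.117, "dy": 0.001, "dz": -0.001, "twist": 0}
    - {"dx": 0.117, "dy": 0.001, "dz": -0.001, "twist": 0}
    - {"dx": 0.117, "dy": 0.001, "dz": -0.001, "twist": 0}

```text
t: 27.92
eef_pos: [0.6537, 0.28, 0.0505]
ee_rot: [1.957, 1.568, 0.424]
force: [0.1, -0.2, -0.6]
width: 0.036
```

Request:
jog_arm:
  motion:
    - {"dx": 0.001, "dy": 0, "dz": 0, "twist": 0}
    - {"dx": 0.002, "dy": 0, "dz": 0, "twist": 0}
    - {"dx": 0.002, "dy": 0, "dz": 0, "twist": 0}

```text
t: 28.17
eef_pos: [0.6531, 0.2802, 0.0479]
ee_rot: [2.179, 1.569, 0.646]
force: [-0.5, -0.0, -2.2]
width: 0.0356
```

Request:
jog_arm:
  motion:
    - {"dx": 0.001, "dy": 0, "dz": 0, "twist": 0}
    - {"dx": 0.001, "dy": 0, "dz": 0, "twist": 0}
    - {"dx": 0.001, "dy": 0, "dz": 0, "twist": 0}

```text
t: 28.42
eef_pos: [0.6526, 0.2799, 0.0457]
ee_rot: [2.204, 1.571, 0.671]
force: [-0.3, -0.9, -2.2]
width: 0.0359
```

Request:
jog_arm:
  motion:
    - {"dx": 0.001, "dy": 0, "dz": 0, "twist": 0}
    - {"dx": 0.001, "dy": 0, "dz": 0, "twist": 0}
    - {"dx": 0.001, "dy": 0, "dz": 0, "twist": 0}

```text
t: 28.67
eef_pos: [0.6527, 0.2799, 0.0447]
ee_rot: [1.918, 1.57, 0.385]
force: [1.3, -0.2, -1.6]
width: 0.0358
```

Request:
jog_arm:
  motion:
    - {"dx": 0.001, "dy": 0, "dz": 0, "twist": 0}
    - {"dx": 0.001, "dy": 0, "dz": 0, "twist": 0}
    - {"dx": 0.001, "dy": 0, "dz": 0, "twist": 0}

```text
t: 28.92
eef_pos: [0.6528, 0.28, 0.0446]
ee_rot: [1.841, 1.57, 0.308]
force: [-1.5, -1.2, 5.7]
width: 0.0358
```

Request:
jog_arm:
  motion:
    - {"dx": 0, "dy": 0, "dz": 0, "twist": 0}
    - {"dx": 0, "dy": 0, "dz": 0, "twist": 0}
    - {"dx": 0, "dy": 0, "dz": 0, "twist": 0}
    - {"dx": 0, "dy": 0, "dz": 0, "twist": 0}
    - {"dx": 0, "dy": 0, "dz": 0, "twist": 0}
    - {"dx": 0, "dy": 0, "dz": 0, "twist": 0}
  gripper: 0.0876

```text
t: 29.42
eef_pos: [0.6526, 0.2797, 0.0434]
ee_rot: [-0.783, 1.571, -2.316]
force: [-0.6, 0.1, 0.9]
width: 0.07
```

Request:
jog_arm:
  motion:
    - {"dx": -0.02, "dy": 0, "dz": 0, "twist": 0}
    - {"dx": -0.06, "dy": 0, "dz": 0, "twist": 0}
    - {"dx": -0.1, "dy": 0, "dz": 0, "twist": 0}
    - {"dx": -0.14, "dy": 0, "dz": 0, "twist": 0}
    - {"dx": -0.18, "dy": 0, "dz": 0, "twist": 0}
    - {"dx": -0.18, "dy": -0.08, "dz": 0.12, "twist": 0}
    - {"dx": -0.18, "dy": -0.08, "dz": 0.12, "twist": 0}
    - {"dx": -0.18, "dy": -0.08, "dz": 0.12, "twist": 0}
    - {"dx": -0.18, "dy": -0.08, "dz": 0.12, "twist": 0}
    - {"dx": -0.18, "dy": -0.08, "dz": 0.12, "twist": 0}
    - {"dx": -0.18, "dy": -0.08, "dz": 0.12, "twist": 0}

```text
t: 30.33
eef_pos: [0.5769, 0.1559, 0.2245]
ee_rot: [2.106, 1.569, 0.572]
force: [0.4, -0.3, 0.7]
width: 0.088
```

```bash
python3 - <<'E'
from h import *
snap("w19")
for n in ("top","scene"): cv2.imwrite(f"pics/{n}9.png",arm.grab_frame(n)[:,:,::-1])
c=cv2.imread("pics/top9.png")[115:285,140:460]
cv2.imwrite("pics/top9c.png",cv2.convertScaleAbs(cv2.resize(c,None,fx=2.5,fy=2.5,interpolation=cv2.INTER_CUBIC),alpha=1.8,beta=20))
E
```

```text
(no output)
```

View pics/w19.png

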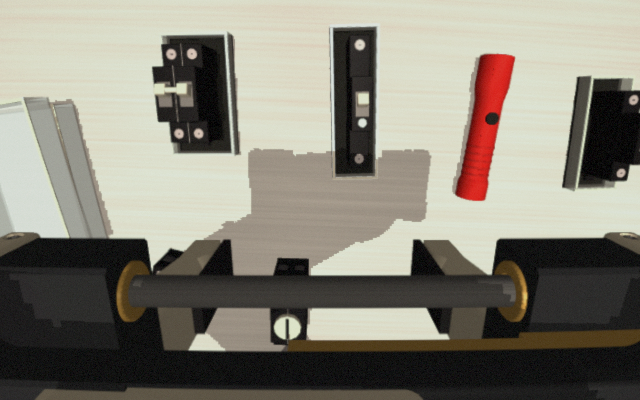

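View pics/top9c.png

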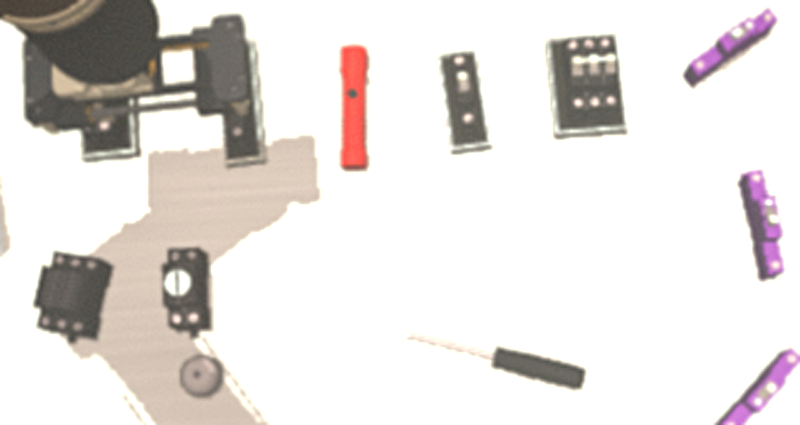

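View pics/scene9.png

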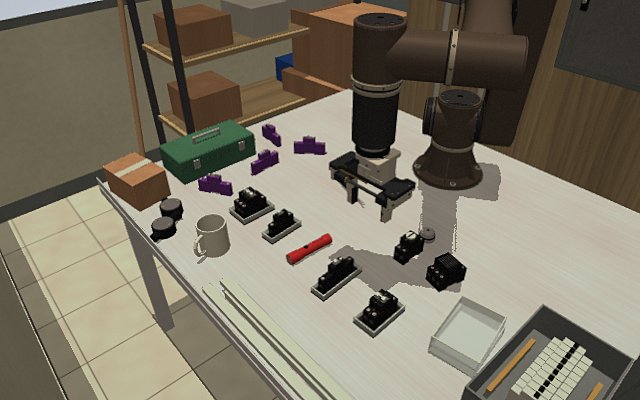

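All four breakers stand toggle up in their trays. In the top view the timer (186,283) and transformer (72,295) are unmoved, and the gripper is clear and empty.

```bash
python3 - <<'E'
from station import arm
s=arm.get_state();print(s["t"],s["force"]);print(arm.job_done())
E
```

```text
30.4833 [ 0.64355397 -1.31739574  0.14677551]
the job is handed in; nothing more can be done
None
```

All four breakers (1-pole, 2-pole, 3-pole and long) are standing toggle up in their own trays, and I handed the job in at about 30.5 s. I gripped each one across its nose and lowered it onto the tray floor. I opened the jaws only when the force reading showed contact, about 5–7 N upward.

The last wrist, top and scene pictures show one breaker inside each tray. The timer, the transformer and the purple look-alikes stand where they were at the start. The gripper was empty, clear of everything and at about 0.22 m height. No check failed or disagreed. The one slip was three early camera moves that were refused because their rows lacked fields; nothing moved, and I repeated them. I did not re-measure the final breaker positions numerically; that check was by eye in the pictures.

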